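# Seat the strap-end former in its forming die

### The arm

A 6-joint arm with a two-finger parallel gripper is mounted at the origin on the work surface; the furniture and walls round the work are solid. World frame = base frame: x ahead of the robot, y to its left, z up, the work surface at z = 0. Lengths are in mm, angles in rad, forces in N, time in s.
With the tool pointing down it reaches from about 400 to 925 mm from the base axis. Payload 12.5 kg.
Tool frame: the origin (TCP) lies midway between the tips of the shut fingers; the grasp point (between the pads) lies 19 mm behind it; z points along the fingers, y is the line along which they close (so a half turn about z gives the same grasp; the last joint's range is limited). The gripper opens to 95 mm and grips with 3 to 60 N. Pads are 20 mm wide; open, the fingers measure 119 mm over their backs; the gripper's body (75 mm by 180 mm) begins 59 mm behind the grasp point.
Start: joints at [1.161, 0.491, 1.559, -0, 1.092, -0.106], TCP at [186.951, 596.403, 214.661] pointing down, gripper open.
Joint ranges: [-3.1, 3.1], [-0.84, 2.19], [0.05, 2.79], [-1.13, 4.28], [0.06, 2.93], [-2.69, 2.69]. Speed limits (rad/s): [2.22, 2.22, 2.79, 3.14, 3.14, 3.14].

### API

Orientations are given as [roll, pitch, yaw] about the fixed x, y, z axes, in that order (R = Rz(yaw) Ry(pitch) Rx(roll)).
In Python, from cell import state, read_camera, camera_info, env gives the robot as it stands.
- The arm moves only by the tool move_arm, never from a script. Its argument "commands" is a list of rows, each a list of 3 entries, a list of its own where there are three numbers: the shift along the world's x, y, z in cm, then the turn, a rotation vector about the world's x, y, z in degrees, then the opening, from 0 (shut) to 1 (fully open). A call has 1 to 10 rows; each row shifts and turns the commanded pose from where the row before left it; what a row does not reach is not made up. A row lasts 1/10 s, in which the tool goes at most 50 mm and 8.59 degrees, less where a joint would pass 70% of its speed; a pose out of reach is approached as far as the arm can. A call with a gripper value outside its range is refused whole. The fingers move at their own pace and stop on an object; the grip force is fixed at half the most. Time passes only in rows, so rows that do not move let the fingers close. It gives the time, the measured TCP pose, the force, the opening and the grip force at its end, in the units of the state.
- state(): the state, without advancing time (a new reading comes with each control period).
- read_camera(name): name is "side" or "top" or "wrist"; returns the picture (400x640x3 uint8, blue, green, red); there is no depth.
- camera_info(name): a dict with "K" (3x3 intrinsics, pixels), "cam_to_world" (4x4, takes a point from camera to world coordinates). Camera axes: x right, y down, z forward; pixel columns grow to the right and rows downward; lengths in mm; the calibration is good to about 2 mm. A picture is of the moment at which its call begins: read the wrist's pose just before it. camera_info takes no time and is no camera call; for the wrist camera it gives the pose at the moment of the call.
- env.job_done(): hands the job in; it is judged then, once.
The state is a dict: "t": time; "joints": joint angles; "qvel": joint speeds; "tau": joint torques, N m; "eef_pos": TCP position; "tcp_rot": TCP orientation; "ft_force": force on the tool from outside, world axes, zero at the start; "moment": the same for the moment, N m; "opening": opening from 0.0 (shut) to 1.0 (fully open); "grip_force": force on a finger pad.
Only numpy, scipy, OpenCV 4.12 (cv2) and the standard library are available. Lean on these libraries where they do the work, as an engineer would, in place of code of your own. Each camera call takes 0.05 s, during which the arm holds its last target. There are 200 camera calls.

### The job

One of the two loose wooden formers, the one with the round end, matches the pocket of the metal forming die. Seat it fully home in the pocket: its thin tongue tucked under the steel keeper strip, and the round end pressed down past the spring plunger so that the former lies flat on the pocket floor. Leave the square-ended former where it lies.

Things in the scene. Friction and masses are not known exactly. Their poses are not given: they have to be found in the camera images.
- round_former: the loose beech former to seat, 110 mm long (its x), 56 mm wide (its y), 26 mm thick, about 0.2 kg. Origin: centre of its underside; z up. Its +x end is a tongue: the last 16 mm are only 8 mm thick (level with the underside). Its -x end is a half circle of 28 mm radius.
- round_former_tongue (a point): middle of the lower edge of the round former's tongue end, 55 mm along +x from its origin
- square_former: the other loose beech former: same length, width, thickness, tongue and origin, but its -x end is square with sharp corners, so it does not fit the pocket. To be left alone.
- die: forming die fixed to the table: wooden base 196 x 118 x 10 mm (x, y, z) with aluminium pocket walls on it, 11 mm high (tops 21 mm above the table), 20 mm thick, 2 mm chamfers at the mouth except at the keeper end. Origin: centre of the base's underside; +x points to the keeper end. At the -x end a small block carries the plunger.
- pocket (a point): centre of the pocket's floor, 10 mm above the table, axes as the die's. The pocket has the round former's outline with 1.2 mm of clearance all round (112.4 x 58.4 mm), 11 mm deep: straight end at +x, half round end at -x. A seated former has its origin here and its top 36 mm above the table.
- keeper (a point): foot of the pocket's straight end wall, 56.2 mm along +x from the pocket centre. Above it lies the keeper, a steel strip 5 mm thick (21 to 26 mm above the table, screw heads to 29 mm) that overhangs the pocket by 8 mm: it bars placing straight down, so the tongue must go in tilted, into the 11 mm free below it.
- plunger (a joint): spring plunger in the middle of the pocket's round end: how far its nose is pushed back, m (0 = out, 0.008 = limit). The 12 mm wide nose slopes from the pocket's wall (2 mm above its top) to 4.7 mm into the pocket, 5 mm above the floor. The round end must be pressed down past it with 10 to 18 N, else it stays propped up 5 to 10 mm.

How it is judged:
By the outcome, as a careful person would: the job done as asked, in the order asked, and still so for the second after the job is handed in, with the robot touching nothing.
It also fails if it takes over 48 s, if anything falls off the work surface, if the arm or the gripper's body presses on something with over 40 N, if the wrist force passes 120 N, or if a joint passes its speed limit or range.

## Working session

There is one attempt and no reset: what is moved stays moved. The work goes in short steps, Python scripts to look and compute and a tool call to move; the robot and the scene stay as the last step left them, time stands still between calls to the robot, and variables do not carry over. Pictures are saved under pics/ and viewed, at most 10 in all, crops included, and the job is handed in when it is done.

Besides the shell and the picture viewer there is one more tool, called after "Request:" as name([rows], argument=value, ...), one row to a line, values as JSON. move_arm: Moves the arm, as the interface text tells. Its arguments: {"type":"object","properties":{"commands":{"type":"array"}},"required":["commands"]}

```bash
mkdir -p pics; ls
python3 - <<'E'
from cell import *
import cv2,numpy as np
for n in("top","side"):
    cv2.imwrite(f"pics/{n}0.png",read_camera(n)); c=camera_info(n); print(n,np.round(c["K"],1).tolist(),np.round(c["cam_to_world"],3).tolist())
s=state();print(s)
E
```

```text
pics
top [[368.3, 0.0, 313.0], [0.0, 368.3, 198.1], [0.0, 0.0, 1.0]] [[-0.043, -0.97, 0.24, 323.861], [-0.999, 0.043, -0.005, 82.329], [-0.005, -0.24, -0.971, 940.976], [0.0, 0.0, 0.0, 1.0]]
side [[423.9, 0.0, 317.3], [0.0, 423.9, 201.3], [0.0, 0.0, 1.0]] [[0.877, -0.235, 0.42, 186.531], [-0.48, -0.385, 0.788, -608.657], [-0.024, -0.893, -0.45, 432.434], [0.0, 0.0, 0.0, 1.0]]
{'t': 0.1, 'joints': array([ 1.16140717e+00,  4.91511975e-01,  1.55940150e+00, -2.44458068e-05,
        1.09169333e+00, -1.05599948e-01]), 'qvel': array([ 0.00042437, -0.00197569, -0.00150119,  0.00207325,  0.00051054,
        0.00059362]), 'tau': array([ 2.83790527e-03, -6.13622904e+01, -2.58608240e+01,  6.94035343e-02,
        4.70248132e-02, -4.63121944e-05]), 'eef_pos': array([186.85722198, 596.18337926, 214.10782274]), 'tcp_rot': array([-3.14058187e+00, -8.53336682e-05,  2.83781469e+00]), 'ft_force': array([ 0.44132476,  0.1195826 , -0.98047338]), 'moment': array([-0.02521157, -0.0393208 ,  0.0084133 ]), 'grip_force': 0.0, 'opening': 1.000074176764091}
```

View pics/top0.png

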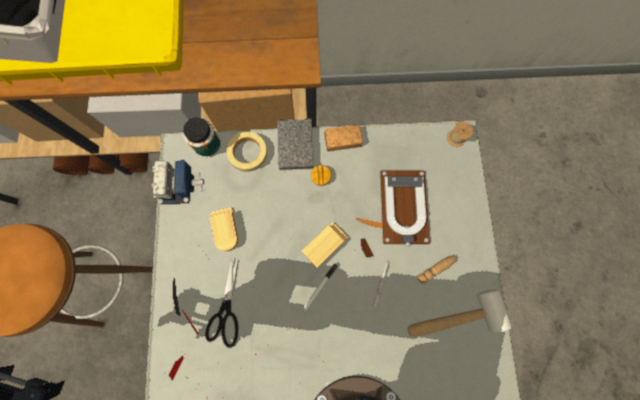

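View pics/side0.png

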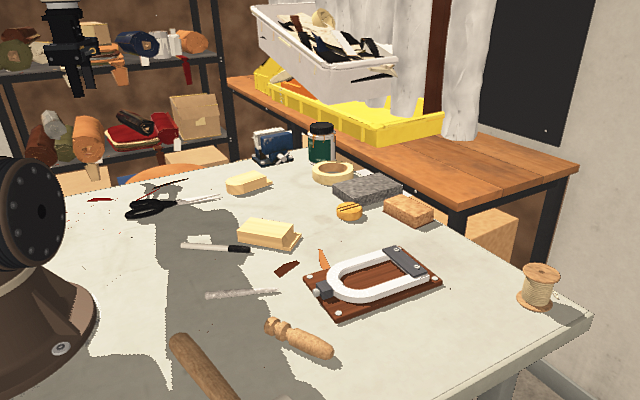

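The top view shows the round former at about (224,229) with its tongue up (+x world), the square former at (325,244), and the die at (405,208) with its keeper up and the plunger at (408,240). The side view agrees. Next I'll take coarse positions.

```bash
cat > h.py <<'E'
from cell import *
import cv2,numpy as np
def ray(px,z,K,T):
    px=np.atleast_2d(np.array(px,float)); d=np.c_[px,np.ones(len(px))]@np.linalg.inv(K).T@T[:3,:3].T
    o=T[:3,3]; return o+d*((np.array(z)-o[2])/d[:,2])[:,None]
def cam(n):
    c=camera_info(n); return np.array(c["K"]),np.array(c["cam_to_world"])
E
python3 - <<'E'
from h import *
K,T=cam("top"); im=cv2.imread("pics/top0.png"); hsv=cv2.cvtColor(im,cv2.COLOR_BGR2HSV)
print(ray([[224,229],[325,244]],[20,20],K,T).round())
print("die",ray([[383,170],[424,171],[430,243],[381,243],[404.5,208]],[10]*5,K,T).round())
print("wristcam",camera_info("wrist"))
for p in[(224,225),(224,240),(325,244)]: print(hsv[p[1],p[0]])
m=cv2.inRange(hsv,(15,60,150),(32,255,255)); 
for c in cv2.findContours(m,0,2)[0]:
    if cv2.contourArea(c)>250 and cv2.boundingRect(c)[1]>200: print(cv2.boundingRect(c),cv2.minAreaRect(c))
cv2.imwrite("pics/top_c.png",np.hstack([cv2.resize(im[195:265,195:265],(390,390),interpolation=2),cv2.resize(im[165:250,365:450],(390,390),interpolation=2)]))
E
```

```text
[[481. 305.  20.]
 [432.  53.  20.]]
die [[ 622. -111.   10.]
 [ 615. -220.   10.]
 [ 424. -213.   10.]
 [ 430.  -89.   10.]
 [ 517. -158.   10.]]
wristcam {'K': array([[308.53584589,   0.        , 314.99281381],
       [  0.        , 308.53584589, 203.30810729],
       [  0.        ,   0.        ,   1.        ]]), 'cam_to_world': array([[ 2.99534866e-01,  9.12694989e-01,  2.77968921e-01,
         1.07858046e+02],
       [ 9.54085146e-01, -2.86347544e-01, -8.79011837e-02,
         6.22225918e+02],
       [-6.31252067e-04,  2.91535488e-01, -9.56559805e-01,
         3.84170040e+02],
       [ 0.00000000e+00,  0.00000000e+00,  0.00000000e+00,
         1.00000000e+00]])}
[ 23 126 249]
[ 23 129 247]
[ 22 130 246]
(417, 257, 38, 24) ((436.4615478515625, 268.6922912597656), (11.094003677368164, 39.93841552734375), 56.3099365234375)
(0, 224, 64, 112) ((31.5, 279.5), (111.0, 63.0), 90.0)
(301, 222, 47, 46) ((324.090087890625, 243.76788330078125), (23.735361099243164, 44.67301940917969), 46.2188720703125)
(209, 207, 28, 45) ((222.91615295410156, 229.70516967773438), (43.640419006347656, 24.253122329711914), 81.25383758544922)
```

View pics/top_c.png

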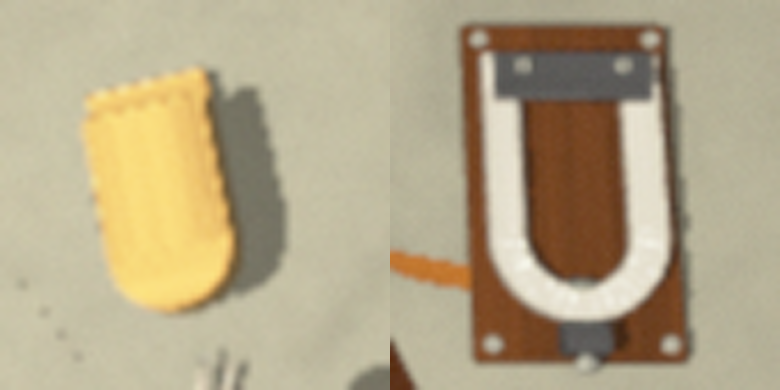

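The crop shows the former pointing +x with a yaw of about 5°. The die centre is near (523,-158) with a yaw of about -3°. I'm moving above the former for a wrist look.

Request:
move_arm([
  [[2.8,-2.9,0],[0,0,2.3],1],
  [[2.8,-2.9,0],[0,0,2.3],1],
  [[2.8,-2.9,0],[0,0,2.3],1],
  [[2.8,-2.9,0],[0,0,2.3],1],
  [[2.8,-2.9,0],[0,0,2.3],1],
  [[2.8,-2.9,0],[0,0,2.3],1],
  [[2.8,-2.9,0],[0,0,2.3],1],
  [[2.8,-2.9,0],[0,0,2.3],1],
  [[2.8,-2.9,0],[0,0,2.3],1],
  [[2.8,-2.9,0],[0,0,2.3],1],
])

```text
t: 1.1
eef_pos: [467.8, 305.0, 214.5]
tcp_rot: [-3.142, -0.0, -3.042]
ft_force: [0.7, 0.8, 0.0]
opening: 0.998
grip_force: 0.0
```

Request:
move_arm([
  [[0,0,0],[0,0,0],1],
  [[0,0,0],[0,0,0],1],
  [[0,0,0],[0,0,0],1],
])

```text
t: 1.4
eef_pos: [466.3, 306.9, 214.5]
tcp_rot: [3.142, -0.001, -3.044]
ft_force: [-0.0, 0.7, 0.0]
opening: 0.999
grip_force: 0.0
```

Run:
```python
from h import *
s=state();print(s["t"],s["eef_pos"],s["tcp_rot"],s["ft_force"]); K,T=cam("wrist"); im=read_camera("wrist"); cv2.imwrite("pics/w1.png",im); np.savez("w1.npz",K=K,T=T)
```

```text
1.4 [466.29782245 306.8770681  214.48717387] [ 3.14155241e+00 -5.86783733e-04 -3.04389668e+00] [-0.03792555  0.73647559  0.02111601]
```

View pics/w1.png

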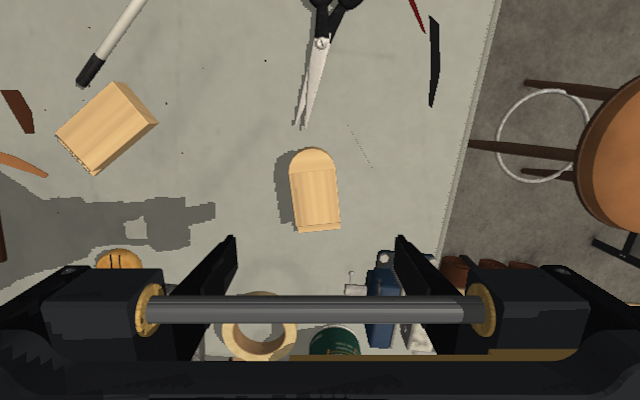

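The wrist view shows the round former at (315,190), its round end up at (310,148) and its tongue end at about (320,231). Next I'll measure its edges.

Run:
```python
from h import *
d=np.load("w1.npz");K,T=d["K"],d["T"]; im=cv2.imread("pics/w1.png"); hsv=cv2.cvtColor(im,cv2.COLOR_BGR2HSV)
m=cv2.inRange(hsv,(10,70,120),(35,255,255)); m[:,:270]=0;m[:,360:]=0;m[250:]=0;m[:140]=0
L,R=[],[]
for r in range(185,222):
    c=np.where(m[r])[0]; L.append((c[0]-.5,r)); R.append((c[-1]+.5,r))
P=[ray(q,[26]*len(q),K,T) for q in(L,R)]
print("cam",T[:3,3].round())
for p in P:
    f=np.polyfit(p[:,0],p[:,1],1); print("yaw",np.degrees(np.arctan(f[0])),"y at x=480",np.polyval(f,480), p[0].round(),p[-1].round())
c=max(cv2.findContours(m,0,1)[0],key=cv2.contourArea)[:,0,:]
print(cv2.boundingRect(c)); b=c[c[:,1]>224]; print(ray([[318.5,c[c[:,1]>c[:,1].max()-4][:,1].mean()+.5]],[0],K,T), c[:,1].max(),c[:,1].min())
top=c[:,1].min(); print("apex z0 /z26",ray([[311,top-.5]],[0],K,T),ray([[311,top-.5]],[26],K,T))
z=cv2.resize(im[135:245,260:370],(600,600),interpolation=2); cv2.imwrite("pics/w1c.png",z)
```

```text
cam [384. 300. 385.]
yaw 12.224583832728957 y at x=480 279.6063168563346 [473. 278.  26.] [518. 288.  26.]
yaw 11.511706463714141 y at x=480 337.04146125661293 [467. 334.  26.] [512. 343.  26.]
(288, 147, 53, 86)
[[538.31639656 319.95280545   0.        ]] 232 147
apex z0 /z26 [[427.99622114 299.51248497   0.        ]] [[425.015591  299.5338766  26.       ]]
```

View pics/w1c.png

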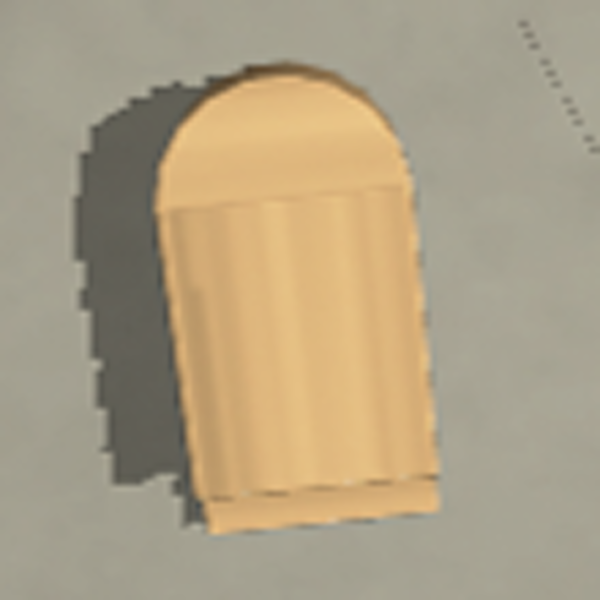

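The former centre is at about (482,309), with a yaw of 11.5°. The measured width of 56.2 and length of about 110 both agree with the given sizes. I'll grasp 10 mm behind the centre with the tips 14 mm above the table.

Request:
move_arm([
  [[0.56,0,-2],[0,0,5.9],1],
  [[0,0,-4],[0,0,0],1],
  [[0,0,-4],[0,0,0],1],
  [[0,0,-4],[0,0,0],1],
  [[0,0,-3],[0,0,0],1],
  [[0,0,-2],[0,0,0],1],
  [[0,0,-1.05],[0,0,0],1],
  [[0,0,0],[0,0,0],1],
  [[0,0,0],[0,0,0],1],
  [[0,0,0],[0,0,0],0.5],
])

```text
t: 2.45
eef_pos: [473.0, 306.9, 15.3]
tcp_rot: [3.141, 0.002, -2.941]
ft_force: [0.6, 0.3, -0.6]
opening: 0.958
grip_force: 0.0
```

Request:
move_arm([
  [[0,0,0],[0,0,0],0],
  [[0,0,0],[0,0,0],0],
  [[0,0,0],[0,0,0],0],
  [[0,0,0],[0,0,0],0],
  [[0,0,0],[0,0,0],0],
  [[0,0,0],[0,0,0],0],
])

```text
t: 3.05
eef_pos: [472.6, 306.3, 14.3]
tcp_rot: [3.142, -0.0, -2.941]
ft_force: [-1.1, -0.9, 2.1]
opening: 0.586
grip_force: 30.0
```

Request:
move_arm([
  [[0,0,3],[0,0,0],0],
  [[0,0,4.5],[0,0,0],0],
  [[0.4,-2,4.5],[0,0,-1],0],
  [[1.1,-3.8,4],[0,0,-1.2],0],
  [[1.2,-4,3],[0,0,-1.3],0],
  [[1.2,-4,1],[0,0,-1.3],0],
  [[1.2,-4,0],[0,0,-1.3],0],
  [[1.2,-4,0],[0,0,-1.3],0],
  [[1.2,-4,0],[0,0,-1.3],0],
  [[1.2,-4,0],[0,0,-1.3],0],
])

```text
t: 4.05
eef_pos: [558.0, 12.1, 208.6]
tcp_rot: [3.141, -0.001, -3.117]
ft_force: [2.1, -0.2, -2.9]
opening: 0.585
grip_force: 30.0
```

Request:
move_arm([
  [[1.2,-4,0],[0,0,-1.3],0],
  [[1.2,-4,0],[0,0,-1.3],0],
  [[1.2,-4,0],[0,0,-1.3],0],
  [[1.2,-4,0],[0,0,-1],0],
  [[0.7,-3,0],[0,0,-0.9],0],
  [[0,0,0],[0,0,0],0],
  [[0,0,0],[0,0,0],0],
  [[0,0,0],[0,0,0],0],
])

```text
t: 4.85
eef_pos: [612.6, -175.3, 208.6]
tcp_rot: [3.141, -0.001, 3.067]
ft_force: [-0.1, -0.3, -2.6]
opening: 0.585
grip_force: 30.0
```

Run:
```python
from h import *
s=state();print(s["t"],s["eef_pos"],s["tcp_rot"],s["ft_force"],s["opening"]); K,T=cam("wrist"); im=read_camera("wrist"); cv2.imwrite("pics/w2.png",im); np.savez("w2.npz",K=K,T=T)
```

```text
4.85 [ 612.62611353 -175.25791803  208.5651492 ] [ 3.14098371e+00 -9.03851411e-04  3.06716504e+00] [-0.10432436 -0.2665712  -2.59185722] 0.5845422345318578
```

View pics/w2.png

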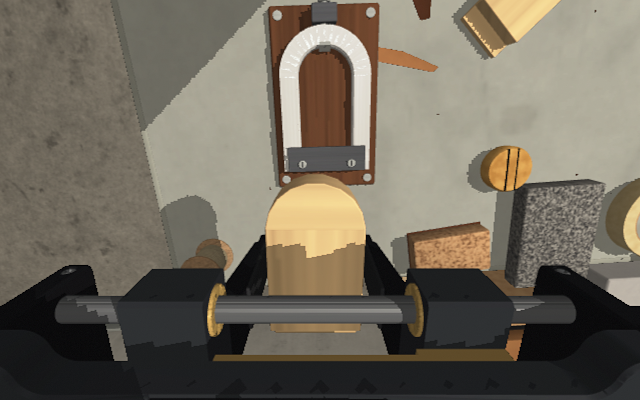

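The wrist view shows the die clear of the former. The plunger block is at (323,10), the round white walls span columns 280–370, and the keeper's front edge is at row 147. The held former fills columns 266–364, with its apex at (315,176).

Run:
```python
from h import *
d=np.load("w2.npz");K,T=d["K"],d["T"]; im=cv2.imread("pics/w2.png"); hsv=cv2.cvtColor(im,cv2.COLOR_BGR2HSV)
print("cam",T[:3,3].round(1))
def line(q,z):
    p=ray(q,[z]*len(q),K,T); f=np.polyfit(p[:,0],p[:,1],1); return f
brown=cv2.inRange(hsv,(0,90,40),(14,255,160))
white=cv2.inRange(hsv,(0,0,150),(40,45,255)); white[:,:275]=0; white[:,374:]=0
# outer wall edges rows 80-140 (z=21) and base edges (z=10)
rows=range(80,142)
def ext(m,rows,a,b):
    l,r=[],[]
    for y in rows:
        c=np.where(m[y,a:b])[0]+a
        l.append((c[0]-.5+0,y)); r.append((c[-1]+.5,y))
    return l,r
def rep(n,lr,z):
    f=[line(q,z) for q in lr]; ys=[np.polyval(g,523) for g in f]
    print(n,"yaw",[round(float(np.degrees(np.arctan(g[0]))),2) for g in f],"y@523",np.round(ys,1),"mid",np.mean(ys).round(2),"w",round(abs(ys[0]-ys[1]),1))
rep("wall21",ext(white,rows,275,374),21)
rep("base10",ext(brown,range(30,140),262,385),10)
pk=cv2.morphologyEx(brown,cv2.MORPH_CLOSE,np.ones((5,5)))
rep("pocketfloor",ext(pk,range(85,140),296,356),10)
# keeper front edge: dark gray in cols 290-362
g=cv2.cvtColor(im,cv2.COLOR_BGR2GRAY).astype(float)
for c in(310,325,340): print("col",c,g[138:176,c].astype(int))
for c in(323,): print("top col",c,g[0:60,c].astype(int), hsv[0:60:3,c].tolist())
# former in hand
w=cv2.inRange(hsv,(12,70,120),(35,255,255)); 
L,R=ext(w,range(222,262),255,375)
f=[line(q,220.3) for q in(L,R)]; print("former yaw",[np.degrees(np.arctan(x[0])) for x in f],"y@x=600",[np.polyval(x,600) for x in f])
c=np.where(w[165:260,315])[0]+165; print("apex row",c[0],ray([[315,c[0]-.5]]*2,[194.3,220.3],K,T))
```

```text
cam [ 530.1 -168.2  378.7]
wall21 yaw [-2.71, -2.7] y@523 [-205.3 -106.4] mid -155.83 w 98.8
base10 yaw [-2.66, -2.88] y@523 [-214.1  -97.6] mid -155.84 w 116.4
pocketfloor yaw [-2.69, -2.37] y@523 [-184.6 -126.8] mid -155.72 w 57.8
col 310 [ 76  76  76  77  77  76  76  76  74  68  88  87  87  87  85  85  85  86
  83  85  86  86  89  89  86  86  86  85  86  86  86  84  82  57  40  57
 106 112]
col 325 [ 70  70  70  70  70  69  69  67  64  87  86  86  88  86  85  85  83  84
  85  86  86  86  89  86  87  88  87  85  86  85  85  86  81  44  72  74
  90 130]
col 340 [71 72 71 71 71 71 71 70 65 86 85 86 85 85 84 83 84 83 85 85 86 87 88 85
 87 86 86 87 86 86 85 86 77 43 61 70 71 70]
top col 323 [ 88 141 103  88  93  94  92  89  90  91  92  90  87  87  90  90  89  90
  91  91  88  63  34 103 201 225 221 221 222 228 228 229 236 239 227 221
 221 221 221 222 223 213 165 172 165 106  88  84  92  92  92  76  44  64
  75  74  75  75  75  75] [[30, 14, 89], [150, 3, 89], [30, 3, 92], [90, 3, 91], [150, 6, 88], [165, 6, 91], [135, 6, 92], [15, 8, 64], [22, 19, 205], [23, 15, 224], [23, 10, 230], [30, 5, 240], [20, 14, 225], [18, 15, 226], [24, 21, 168], [26, 19, 107], [21, 19, 94], [13, 44, 82], [11, 152, 106], [11, 151, 105]]
former yaw [np.float64(-4.0554387357664625), np.float64(-4.913536135549904)] y@x=600 [np.float64(-200.78474245209887), np.float64(-145.44487821585952)]
apex row 174 [[ 567.19032011 -170.71627349  194.3       ]
 [ 561.96412097 -170.35673255  220.3       ]]
```

Run:
```python
from h import *
d=np.load("w2.npz");K,T=d["K"],d["T"]; im=cv2.imread("pics/w2.png"); g=cv2.cvtColor(im,cv2.COLOR_BGR2GRAY).astype(int)
print("keeper front",ray([[325,146.6]],[26],K,T),"back",ray([[325,170.8]],[26],K,T))
print("inner apex",ray([[323,42]],[21],K,T))
for c in(280,290,372): print(c,g[165:195,c].tolist(), g[0:12,c].tolist())
```

```text
keeper front [[ 571.04833335 -159.45005846   26.        ]] back [[ 598.72309318 -161.26201087   26.        ]]
inner apex [[ 463.44282829 -154.33875445   21.        ]]
280 [46, 46, 46, 45, 46, 44, 44, 43, 48, 71, 69, 69, 67, 66, 65, 66, 65, 64, 63, 60, 57, 71, 120, 166, 143, 115, 93, 85, 86, 88] [165, 165, 165, 165, 168, 159, 63, 70, 73, 70, 77, 116]
290 [85, 85, 88, 90, 88, 90, 84, 44, 73, 71, 68, 67, 94, 148, 135, 135, 127, 86, 91, 94, 92, 91, 87, 103, 172, 206, 208, 208, 208, 209] [167, 166, 167, 167, 165, 127, 60, 67, 67, 68, 68, 68]
372 [73, 73, 74, 73, 73, 73, 72, 73, 73, 71, 70, 68, 68, 69, 71, 72, 72, 70, 65, 110, 163, 161, 160, 161, 160, 159, 156, 156, 156, 156] [172, 173, 165, 73, 80, 80, 84, 124, 188, 184, 182, 177]
```

The pocket centre is about (522.5,-156.5) with a yaw of -2.7°. The held former sits as planned, with its apex 45 mm behind the TCP. I'll hover with the nose tilted 13°.

Request:
move_arm([
  [[-1.5,0.4,0],[0,0,0.8],0],
  [[-2.5,0.4,0],[0,0,0.77],0],
  [[-2.5,0.4,-1],[0.2,4.3,0],0],
  [[-2.5,0.4,-2],[0.2,4.3,0],0],
  [[-1.8,0.37,-3],[0.2,4.4,0],0],
  [[0,0,-3],[0,0,0],0],
  [[0,0,-3],[0,0,0],0],
  [[0,0,-2],[0,0,0],0],
  [[0,0,0],[0,0,0],0],
  [[0,0,0],[0,0,0],0],
])

```text
t: 5.9
eef_pos: [505.3, -156.0, 69.5]
tcp_rot: [-3.141, -0.227, 3.095]
ft_force: [-0.0, -0.4, -2.1]
opening: 0.586
grip_force: 30.0
```

Run:
```python
from h import *
s=state();print(s["t"],s["eef_pos"],s["tcp_rot"],s["ft_force"],s["opening"]); K,T=cam("wrist"); im=read_camera("wrist"); np.savez("w3.npz",K=K,T=T)
cv2.imwrite("pics/w3.png",im); sd=read_camera("side"); cv2.imwrite("pics/s3.png",sd)
cv2.imwrite("pics/c3.png",np.hstack([cv2.resize(im[90:330,210:430],(390,425)),cv2.resize(sd[190:340,270:408],(390,425))]))
```

```text
5.9 [ 505.30439214 -156.02349978   69.50924719] [-3.14124215 -0.22687423  3.09484135] [-0.04433332 -0.44715639 -2.06193513] 0.5863440321053294
```

View pics/c3.png

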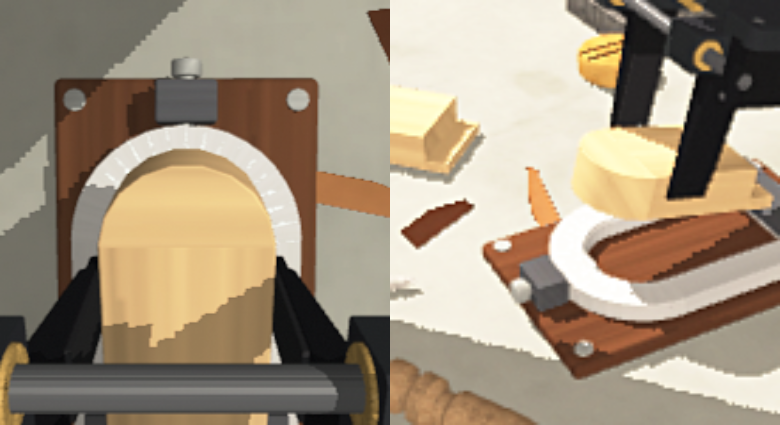

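The former hovers nose-down over the pocket. The walls are visible on both sides, so I'll check the lateral alignment in this same image.

Run:
```python
from h import *
d=np.load("w3.npz");K,T=d["K"],d["T"]; im=cv2.imread("pics/w3.png"); hsv=cv2.cvtColor(im,cv2.COLOR_BGR2HSV)
print(T[:3,3])
w=cv2.inRange(hsv,(12,70,90),(35,255,255)); wh=cv2.inRange(hsv,(0,0,60),(60,48,255)); br=cv2.inRange(hsv,(0,90,30),(14,255,160))
u=np.array([.9989,-.0471]);v=np.array([.0471,.9989])
for y in(222,228,232,236):
    c=np.where(w[y,255:375])[0]+255
    b=np.where(br[y,225:400])[0]+225
    pf=ray([[c[0]-.5,y],[c[-1]+.5,y]],[84,84],K,T)[:,:2]-[522.5,-156.5]
    pb=ray([[b[0]-.5,y],[b[-1]+.5,y]],[10,10],K,T)[:,:2]-[522.5,-156.5]
    row=hsv[y,240:266].tolist()
    print(y,c[[0,-1]],b[[0,-1]],"former",(pf@u).round(1),(pf@v).round(1),(pf@v).mean().round(2),"base",(pb@u).round(1),(pb@v).round(1),(pb@v).mean().round(2))
```

```text
[ 462.86091514 -152.93993425  253.88620966]
222 [266 363] [242 387] former [-37.6 -37.6] [-26.6  27.7] 0.52 base [-27.9 -27.9] [-57.7  58.5] 0.42
228 [265 365] [243 387] former [-34.2 -34.2] [-27.2  28.8] 0.8 base [-23.1 -23.1] [-56.9  58.6] 0.82
232 [265 365] [243 387] former [-32. -32.] [-27.3  28.9] 0.8 base [-19.9 -19.9] [-57.   58.6] 0.82
236 [265 365] [243 387] former [-29.7 -29.7] [-27.3  28.9] 0.8 base [-16.7 -16.7] [-57.1  58.7] 0.82
```

Lateral alignment is within 0.3 mm. I'm descending, then sliding under the keeper.

Request:
move_arm([
  [[0,0,-1.2],[0,0,0],0],
  [[0,0,-1.0],[0,0,0],0],
  [[0,0,-0.5],[0,0,0],0],
  [[0,0,-0.2],[0,0,0],0],
  [[0,0,0],[0,0,0],0],
  [[0,0,0],[0,0,0],0],
])

```text
t: 6.6
eef_pos: [505.1, -156.6, 40.0]
tcp_rot: [-3.141, -0.227, 3.094]
ft_force: [0.2, 0.3, -3.2]
opening: 0.587
grip_force: 30.0
```

Request:
move_arm([
  [[0.3,-0.01,0],[0,0,0],0],
  [[0.3,-0.02,0],[0,0,0],0],
  [[0.3,-0.01,0],[0,0,0],0],
  [[0.2,-0.01,0],[0,0,0],0],
  [[0,0,0],[0,0,0],0],
  [[0,0,0],[0,0,0],0],
])

```text
t: 7.2
eef_pos: [515.9, -157.0, 39.8]
tcp_rot: [-3.141, -0.227, 3.094]
ft_force: [0.2, 0.8, -3.2]
opening: 0.586
grip_force: 30.0
```

No contact so far. I'm rotating the round end down about the tongue tip.

Request:
move_arm([
  [[-0.12,0,-0.37],[-0.15,-3.25,0],0],
  [[-0.11,0,-0.37],[-0.15,-3.25,0],0],
  [[0,0,0],[0,0,0],0],
  [[0,0,0],[0,0,0],0],
])

```text
t: 7.6
eef_pos: [513.7, -157.2, 32.8]
tcp_rot: [-3.141, -0.115, 3.094]
ft_force: [0.4, -0.3, -3.3]
opening: 0.587
grip_force: 30.0
```

Request:
move_arm([
  [[-0.05,0,-0.2],[-0.08,-1.7,0],0],
  [[-0.04,0,-0.2],[-0.07,-1.6,0],0],
  [[0,0,0],[0,0,0],0],
  [[0,0,0],[0,0,0],0],
])

```text
t: 8.0
eef_pos: [514.9, -157.6, 29.4]
tcp_rot: [-3.14, -0.053, 3.094]
ft_force: [5.6, 0.3, 1.4]
opening: 0.586
grip_force: 30.0
```

Request:
move_arm([
  [[0,0,-0.15],[-0.05,-1.0,0],0],
  [[0,0,-0.15],[-0.05,-1.0,0],0],
  [[0,0,-0.2],[-0.05,-1.1,0],0],
  [[0,0,0],[0,0,0],0],
  [[0,0,0],[0,0,0],0],
  [[0,0,0],[0,0,0],0],
])

```text
t: 8.6
eef_pos: [514.8, -157.8, 24.2]
tcp_rot: [-3.14, 0.001, 3.094]
ft_force: [4.8, -1.8, 1.2]
opening: 0.585
grip_force: 30.0
```

The pose implies it is seated, with little residual force. I'll release, rise and look.

Request:
move_arm([
  [[0,0,0],[0,0,0],0.75],
  [[0,0,0],[0,0,0],0.85],
  [[0,0,0],[0,0,0],0.85],
  [[0,0,0.5],[0,0,0],0.85],
  [[0,0,3],[0,0,0],0.85],
  [[0,0,4],[0,0,0],0.85],
  [[1,0,4],[0,0,0],0],
  [[2.5,0,2],[0,0,0],0],
  [[2.5,0,0],[0,0,0],0],
  [[0,0,0],[0,0,0],0],
])

```text
t: 9.6
eef_pos: [574.8, -157.1, 159.5]
tcp_rot: [-3.141, 0.001, 3.094]
ft_force: [0.5, 0.6, 0.0]
opening: 0.57
grip_force: 0.0
```

Run:
```python
from h import *
s=state();print(s["t"],s["eef_pos"],s["tcp_rot"],s["ft_force"],s["opening"]); K,T=cam("wrist"); im=read_camera("wrist"); np.savez("w4.npz",K=K,T=T)
cv2.imwrite("pics/w4.png",im); sd=read_camera("side"); cv2.imwrite("pics/s4.png",sd)
cv2.imwrite("pics/c4.png",np.hstack([cv2.resize(im[20:260,210:430],(390,425)),cv2.resize(sd[230:340,295:450],(390*155//138,425*110//150*425*110//150*0+425))]))
```

```text
9.6 [ 574.82979864 -157.12422933  159.48301744] [-3.14082582e+00  7.06314564e-04  3.09442011e+00] [0.49641199 0.60889804 0.00125031] 0.5698898735819676
```

View pics/c4.png

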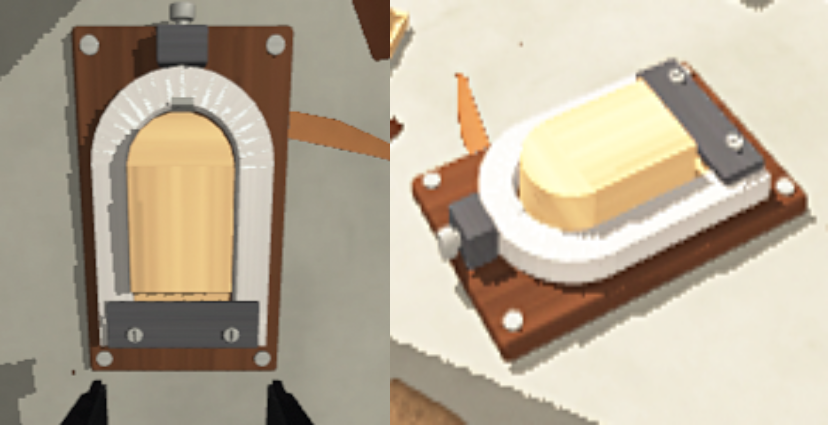

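The tongue is under the keeper and the round end is inside the walls. To make sure it lies flat, I'll press the round end with shut fingers; the contact height will show whether it is seated.

Request:
move_arm([
  [[-2,0,0],[0,0,0],0],
  [[-3,0.1,-1],[0,0,0],0],
  [[-3.2,0.05,-3],[0,0,0],0],
  [[0,0,-3.5],[0,0,0],0],
  [[0,0,-2.5],[0,0,0],0],
  [[0,0,-1.2],[0,0,0],0],
  [[0,0,0],[0,0,0],0],
  [[0,0,0],[0,0,0],0],
])

```text
t: 10.5
eef_pos: [490.8, -155.6, 47.1]
tcp_rot: [-3.142, -0.002, 3.094]
ft_force: [0.2, 0.6, -0.2]
opening: 0.004
grip_force: 0.0
```

Request:
move_arm([
  [[0,0,-0.2],[0,0,0],0],
  [[0,0,-0.2],[0,0,0],0],
  [[0,0,-0.2],[0,0,0],0],
  [[0,0,0],[0,0,0],0],
  [[0,0,0],[0,0,0],0],
])

```text
t: 11.0
eef_pos: [490.8, -155.6, 40.5]
tcp_rot: [3.142, -0.002, 3.094]
ft_force: [-0.6, 0.2, 0.9]
opening: 0.002
grip_force: 0.0
```

Request:
move_arm([
  [[0,0,-0.2],[0,0,0],0],
  [[0,0,-0.2],[0,0,0],0],
  [[0,0,-0.1],[0,0,0],0],
  [[0,0,0],[0,0,0],0],
  [[0,0,0],[0,0,0],0],
])

```text
t: 11.5
eef_pos: [490.9, -155.6, 36.2]
tcp_rot: [-3.141, -0.001, 3.094]
ft_force: [-3.8, 0.9, 13.3]
opening: 0.004
grip_force: 6.4
```

Request:
move_arm([
  [[0,0,-0.05],[0,0,0],0],
  [[0,0,0],[0,0,0],0],
  [[0,0,0],[0,0,0],0],
])

```text
t: 11.8
eef_pos: [490.9, -155.6, 36.1]
tcp_rot: [-3.141, -0.001, 3.094]
ft_force: [-4.3, 1.0, 19.0]
opening: 0.006
grip_force: 9.5
```

Request:
move_arm([
  [[0,0,0.5],[0,0,0],0],
  [[0,0,3],[0,0,0],0],
  [[0,0,4],[0,0,0],0],
  [[2,0,4],[0,0,0],0],
  [[4,0,2],[0,0,0],0],
  [[3,0,0],[0,0,0],0],
  [[0,0,0],[0,0,0],0],
])

```text
t: 12.5
eef_pos: [583.6, -155.6, 170.4]
tcp_rot: [-3.141, 0.001, 3.095]
ft_force: [-1.0, -0.4, 0.2]
opening: 0.004
grip_force: 0.0
```

Run:
```python
from h import *
s=state();print(s["t"],s["eef_pos"],s["ft_force"]); im=read_camera("wrist")
sd=read_camera("side")
cv2.imwrite("pics/c5.png",np.hstack([cv2.resize(im[20:260,210:430],(390,425)),cv2.resize(sd[230:340,295:450],(400,425))]))
```

```text
12.5 [ 583.60074831 -155.61251785  170.38305305] [-0.9647871  -0.36355884  0.15363357]
```

View pics/c5.png

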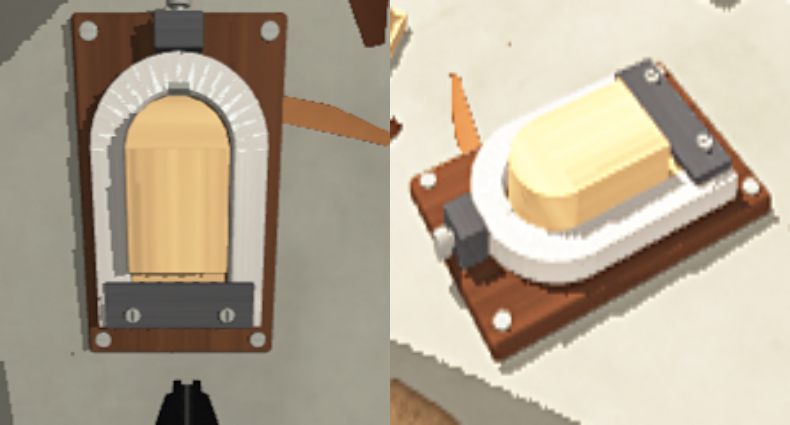

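The former's top sat at 36.1 mm under 19 N, which matches the seated height of 36 mm. The tongue is under the keeper and the robot is clear.

```bash
python3 -c "
from cell import env
print(env.job_done())"
```

```text
the job is handed in; nothing more can be done
None
```

The round former is in the pocket with its tongue under the keeper and its round end pressed down past the plunger (top at 36.1 mm under 19 N, 36 mm when seated); I left the square former alone and handed the job in at about 12.6 s.

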